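# Open the latched gate of a board test fixture and hold it up

## Task

A circuit board is clamped in the test fixture. Switch the fixture off by pushing its small toggle lever fully over towards the hinge side; only then pull the round latch knob straight out sideways against its spring and swing the hold-down gate up steeply, more than 50 degrees open, so that I can take the board out. The gate falls shut by itself, so finish with the gripper still holding it up, and do not shift the board or the parts and tools lying around the fixture.

Things in the scene. Friction and masses are not known exactly. Their poses are not given: they have to be found in the camera images.
- fixture: Fixed test fixture: grey base plate 240 x 210 mm, its top 22 mm above the bench. Origin under its middle at bench height. x: from the front (latch end) to the hinge end; y: left as seen from the front; z up. In mm: black probe block with the board x -10 to 62, y -78 to 78, 34 high; hinge cheeks x 97, y -42 to 42, 68 high; small terminal block x 98, y -72, 37 high.
- test_switch (a joint): Toggle lever, a steel bat 8 mm thick on a switch box (56 x 40 mm, 52 mm high, at fixture x -70, y 78 mm). 0 = on, leaning 0.4 rad to the front (fixture -x); 0.8 = off, leaning 0.4 rad to the hinge end (+x). Pivot 56 mm above the bench, ball centre 34 mm from it, so the ball moves 26 mm along +x. Takes about 1.5 N; stays where it is left.
- switch_tip (a point): Centre of the toggle's 12 mm ball tip, about 87 mm above the bench when fully on or off (90 half-way).
- gate (a joint): Hinge of the hold-down gate in rad: 0 = shut (level over the board, its cup over the stud); grows as the front end swings up; stop at 1.40. No spring, no stay: it falls shut when let go (about 0.4 kg; 3 N at the knob). With the latch pin home it can rise only about 0.01.
- gate_arm: The gate with its latch and knob: aluminium arm 30 mm wide, 12 thick; a pressure bar 136 x 24 mm across it, 85 mm from the hinge axis; a 40 mm round cup at the free end, 172 mm from the hinge axis, its top 79 mm above the bench. Origin on the hinge axis, on the gate's middle line; x along the arm from free end to hinge, y the hinge axis, z out of its top.
- gate_hinge (a point): Fixed point on the hinge axis, on the gate's middle line, 68 mm above the bench; the axis runs along fixture y.
- latch_pin (a joint): Travel of the latch knob and its pin in m: 0 = home, the pin under the head of the base's stud (stud inside the cup); grows as the knob is pulled away from the cup along fixture -y (right as seen from the front); stop at 0.010. The pin is free of the head from 0.005 on. Spring: 2.4 N at 0, 10.4 N at the stop; snaps home when let go.
- knob_grip (a point): Middle of the latch knob: dark steel cylinder 24 mm across, level, reaching 13.5 mm either side along fixture y, then a 28 mm collar 5 mm thick at the outer end. Shut: 55 mm above the bench, 33 above the base plate, at fixture x -75, y -50 mm: 172 mm in front of the hinge axis and 13 below it. The knob turns freely on its axis, so a grip can keep its direction while the gate swings.
- board_center (a point): Middle of the green board's strip (18 x 140 mm, 2 mm thick, along fixture y, with a side tab), lying loose in the nest under the gate, 35 mm above the bench.
- module: Black power module on a flat metal base, 34 x 92 x 30 mm, long along its y; origin under its middle. To be left alone.
- syringe: White paste syringe lying down, 26 x 105 x 15 mm, long along its y; origin under its middle. To be left alone.
- relay: Grey relay on its socket, 27 x 70 x 48 mm, long along its y; origin under its middle. To be left alone.
- spanner: Steel combination spanner, 22 x 150 x 9 mm, long along its y; origin under its middle. To be left alone.

How it is judged (in metres and radians):
On the way, in this order (a step that is already met when the one before it is completed fails the run):
1. The toggle is pushed over to off while the gate is shut (value of joint test_switch above 0.65 rad and value of joint gate below 0.03 rad), for 0.1 s.
2. The latch pin is pulled out at least 5 mm while the gate is still shut (value of joint latch_pin above 0.005 m and value of joint gate below 0.05 rad), for 0.05 s.
At the end, for the whole second after the job is handed in: The gate is open at least 0.85 rad (49 degrees) and still (under 0.05 rad/s), held by the fingers (at least 0.5 N of contact with the gate or its knob); the toggle is off (over 0.65 of 0.8 rad); the board lies within 6 mm of where it lay (value of joint gate above 0.85 rad and velocity of joint gate between -0.05 and 0.05 rad/s and contact force between the fingers and gate_arm above 0.5 N and value of joint test_switch above 0.65 rad and distance of board_center from where it was at the start of the episode below 0.006 m); the arm keeps its last pose, push and grip.
It fails at once if The gate is opened while the fixture is switched on (value of joint gate above 0.06 rad and value of joint test_switch below 0.5 rad).
It fails at once if The board is shifted (distance of board_center from where it was at the start of the episode above 0.01 m).
It fails at once if The power module, the syringe, the relay or the spanner is disturbed (distance of any of module, syringe, relay, spanner from where it was at the start of the episode above 0.02 m).
It also fails if it takes over 45 s, if anything falls off the work surface, if the arm or the gripper's body presses on something with over 40 N, if the wrist force passes 120 N, or if a joint passes its speed limit or range.

## Robot

A 6-joint arm with a two-finger parallel gripper is mounted at the origin on a cart in front of the work surface, level with it; the furniture and walls round the work are solid. World frame = base frame: x ahead of the robot, y to its left, z up, the work surface at z = 0. Lengths are in m, angles in degrees, forces in N, time in s.
With the tool pointing down it reaches from about 0.275 to 1 m from the base axis. Payload 8.4 kg.
Tool frame: the origin (TCP) lies at the very end of the fingers, on their centre line; the grasp point (between the pads) lies 19 mm behind it (tcp_to_grasp is the distance from the TCP to the grasp point, in m); z points along the fingers, y is the direction in which the jaws open and shut (so a half turn about z gives the same grasp; the last joint's range is limited). The gripper opens to 85 mm and grips with 20 to 120 N. Pads are 22 mm wide; open, the fingers measure 114 mm over their backs; the gripper's body (76 mm by 85 mm) begins 54 mm behind the grasp point. The pads swing forward as they close: fully open they stand 13 mm farther back than shut.
Start: joints at [-77.086, 20.225, 93.587, -0, 66.188, -0.138], TCP at [0.141, -0.609, 0.21] pointing down, gripper open.
Joint ranges: [-150.9, 150.9], [-52.94, 120.26], [3.33, 152.33], [-74.26, 254.26], [0, 154.13], [-172.89, 172.89]. Speed limits (degrees/s): [127.2, 127.2, 159.86, 180, 180, 180].

## Interface

Orientations are given as [roll, pitch, yaw] about the fixed x, y, z axes, in that order (R = Rz(yaw) Ry(pitch) Rx(roll)).
In Python, from cell import sense, get_image, get_calibration, close_job, recognise, pinpoint, tcp_to_grasp gives the robot as it stands.
- The arm moves only by the shell command python3 -m handwheel 'ROWS' [FORCE]. ROWS is JSON, a list of rows, each an object with "fingers": the opening, from 0 (shut) to 1 (fully open); "dp": the shift along the world's x, y, z in units of 30 mm (1.0 is 30 mm), a list of three; "angular": the turn, a rotation vector about the world's x, y, z in units of 5 degrees (1.0 is 5 degrees), a list of three. In form: [{"fingers": fingers, "dp": [tx, ty, tz], "angular": [ax, ay, az]}, ...]. A call has 1 to 20 rows; each row shifts and turns the commanded pose from where the row before left it; what a row does not reach is not made up. A row lasts 1/10 s, in which the tool goes at most 50 mm and 8.59 degrees, less where a joint would pass 70% of its speed; a pose out of reach is approached as far as the arm can. A call is refused whole if a number of a shift passes 1 or a number of a turn 1, either way. A call with a gripper value outside its range is refused whole. The fingers move at their own pace and stop on an object; FORCE is the grip in N (left out, the last holds). Time passes only in rows, so rows that do not move let the fingers close. It gives the time, the measured TCP pose, the force and the opening at its end, in the units of the state.
- sense(): the state, without advancing time (a new reading comes with each control period).
- get_image(name): name is "scene" or "top" or "wrist"; returns the picture (420x560x3 uint8, red, green, blue); there is no depth.
- get_calibration(name): a dict with "vertical_fov" (degrees; the focal length in pixels is half the picture's height over the tangent of half this angle, whatever the lens; pixels are square), "cx", "cy" (the principal point, pixels), "eye" and "rotation" of the camera in the world. Camera axes: x right, y down, z forward; pixel columns grow to the right and rows downward; lengths in m; the calibration is good to about 2 mm. A picture is of the moment at which its call begins: read the wrist's pose just before it. get_calibration takes no time and is no camera call; for the wrist camera it gives the pose at the moment of the call.
- close_job(): hands the job in, once; it reports no verdict.
Trained networks look in the newest picture that a camera, given by its name, has taken for a name from the list of things; names that differ only in an ending like _2 or _b are one class to them, and where a whole thing is asked for, a point or a joint stands for the part that bears it (a point fixed in the world has none). Each returns a list of dicts, best first, with "conf" (0 to 1); they miss things now and then, are a little off and sometimes report something else, mostly with a low value. They report only what shows in the picture. A call takes as long as a camera call.
- recognise(name, camera): "at" ([x, y, z] in m, in the coordinates of the camera as it stood for that picture, good to about 4 mm: the middle of the surface that is visible of it).
- pinpoint(name, camera): "at" ([x, y, z] in m, in the coordinates of the camera as it stood for that picture, good to about 4 mm: a listed point, or the origin of a listed thing).
The state is a dict: "clock": time; "joint_pos": joint angles; "qd": joint speeds; "effort": joint torques, N m; "ee_pos": TCP position; "tool_rot": TCP orientation; "contact_force": force on the tool from outside, world axes, zero at the start; "torque": the same for the moment, N m; "width": finger opening in m.
Only numpy, scipy, OpenCV 4.12 (cv2) and the standard library are available. Lean on these libraries where they do the work, as an engineer would, in place of code of your own. Each camera call takes 0.05 s, during which the arm holds its last target.

## Working session

There is one attempt and no reset: what is moved stays moved. The work goes in short steps, Python scripts to look and compute and a shell command to move; the robot and the scene stay as the last step left them, time stands still between calls to the robot, and variables do not carry over. Pictures are saved under pics/ and viewed, and the job is handed in when it is done.

```bash
ls; mkdir -p pics; cat > h.py <<'E'
import numpy as np, cv2
from cell import *
def W(cam,p,c=None):
    c=c or get_calibration(cam); return np.array(c["rotation"])@np.array(p)+np.array(c["eye"])
def save(cam,n):
    im=get_image(cam); cv2.imwrite(f"pics/{n}.png",im[:,:,::-1]); return im
def px(cam,p):
    c=get_calibration(cam); q=np.array(c["rotation"]).T@(np.array(p)-np.array(c["eye"]))
    f=210/np.tan(np.radians(c["vertical_fov"]/2)); return c["cx"]+f*q[0]/q[2], c["cy"]+f*q[1]/q[2]
E
python3 - <<'E'
from h import *
s=sense(); print({k:np.round(v,3).tolist() for k,v in s.items()}); print(tcp_to_grasp)
for cam in ["scene","top"]:
    save(cam,cam+"0")
    print(cam,np.round(get_calibration(cam)["eye"],3))
    for n in ["fixture","switch_tip","gate_hinge","knob_grip","board_center","gate_arm","module","syringe","relay","spanner"]:
        print(n,[(round(d["conf"],2),np.round(W(cam,d["at"]),4).tolist()) for d in pinpoint(n,cam)[:2]])
print(sense()["clock"])
E
```

```text
pics
{'clock': 0.0, 'joint_pos': [-77.086, 20.262, 93.632, -0.001, 66.187, -0.136], 'qd': [0.017, 0.023, -0.028, 0.163, -0.034, 0.022], 'effort': [0.004, -60.524, -34.206, 0.0, 0.009, -0.0], 'ee_pos': [0.141, -0.608, 0.21], 'tool_rot': [-179.919, 0.001, 13.051], 'contact_force': [-0.507, 0.217, 0.035], 'torque': [0.021, 0.028, -0.008], 'width': 0.085}
0.0187
scene [0.915 0.687 0.886]
fixture [(0.6, [170.12, 169.8918, 170.0913])]
switch_tip [(0.52, [139.3193, 139.091, 139.2905])]
gate_hinge [(0.9, [174.7253, 174.4971, 174.6966])]
knob_grip [(0.47, [158.2821, 158.0539, 158.2534]), (0.38, [166.985, 166.7568, 166.9563])]
board_center [(0.52, [166.6338, 166.4056, 166.6051])]
gate_arm [(0.8, [174.8032, 174.575, 174.7745])]
module [(0.69, [211.0939, 210.8656, 211.0651]), (0.4, [174.8537, 174.6254, 174.825])]
syringe [(0.51, [174.3049, 174.0767, 174.2762]), (0.43, [230.6285, 230.4003, 230.5998])]
relay [(0.89, [122.5966, 122.3684, 122.5679])]
spanner [(0.73, [130.0907, 129.8625, 130.062])]
top [0.419 0.029 0.996]
fixture [(0.75, [-82.0707, -82.4607, -81.4938])]
switch_tip [(0.37, [-55.6928, -56.0828, -55.1159])]
gate_hinge [(0.58, [-84.7632, -85.1532, -84.1863])]
knob_grip [(0.57, [-77.3943, -77.7843, -76.8174])]
board_center [(0.66, [-80.5011, -80.8911, -79.9242])]
gate_arm [(0.69, [-84.0943, -84.4843, -83.5173])]
module [(0.94, [-126.4802, -126.8702, -125.9033])]
syringe [(0.48, [-143.7106, -144.1006, -143.1336])]
relay [(0.53, [-34.2044, -34.5944, -33.6275])]
spanner [(0.56, [-84.2348, -84.6248, -83.6578])]
1.1
```

```bash
python3 - <<'E'
from h import *
for c in ["scene","top","wrist"]: print(get_calibration(c))
E
sed -i '1a from scipy.spatial.transform import Rotation as Ro' h.py
sed -i 's/np.array(c\["rotation"\])/rm(c["rotation"])/' h.py
cat >> h.py <<'E'
def rm(r):
    r=np.array(r,float)
    return r if r.shape==(3,3) else (Ro.from_euler("xyz",r,degrees=True).as_matrix() if r.size==3 else Ro.from_quat(r).as_matrix())
E
```

```text
{'vertical_fov': 51.77993492978854, 'cx': 284.58841196809163, 'cy': 207.79646730217482, 'eye': array([0.91503823, 0.68681777, 0.88632021]), 'rotation': array([-1.38469913e+02,  1.41397680e-01,  1.57012926e+02])}
{'vertical_fov': 56.666122193568306, 'cx': 282.5361204058544, 'cy': 210.1839258424136, 'eye': array([0.41907275, 0.02907961, 0.99599461]), 'rotation': array([-166.25820326,    0.37634318,  -84.98230663])}
{'vertical_fov': 68.13696269743673, 'cx': 274.4935170034599, 'cy': 210.7851179555517, 'eye': array([ 0.21695515, -0.59111758,  0.37551647]), 'rotation': array([ 1.62363578e+02,  4.02812693e-02, -7.69929558e+01])}
```

View pics/scene0.png

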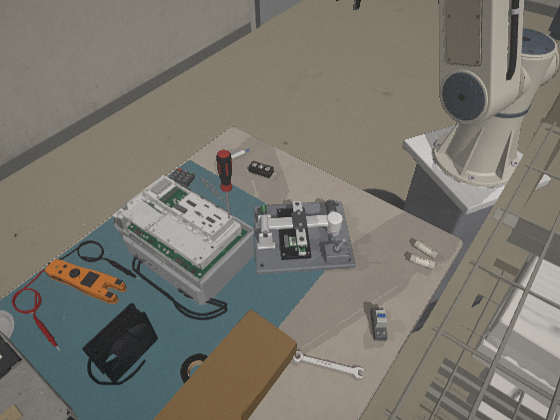

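View pics/top0.png

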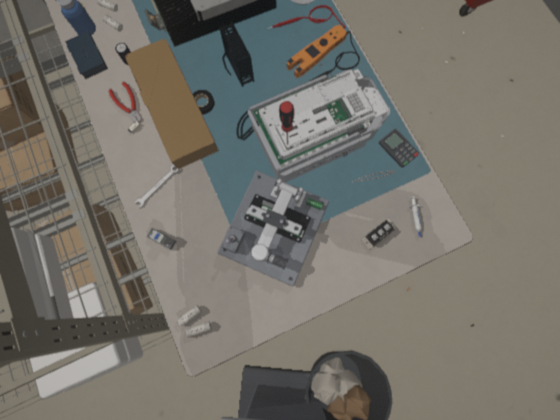

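```bash
python3 - <<'E'
from h import *
for cam in ["scene","top"]:
    save(cam,cam+"1")
    for n in ["fixture","switch_tip","gate_hinge","knob_grip","board_center","gate_arm","module","syringe","relay","spanner"]:
        print(n,[(round(d["conf"],2),np.round(W(cam,d["at"]),4).tolist(),np.round(px(cam,W(cam,d["at"]))).tolist()) for d in pinpoint(n,cam)[:2]])
for cam in ["scene","top"]:
    im=cv2.imread(f"pics/{cam}1.png"); x,y=(240,180) if cam=="scene" else (200,160)
    cv2.imwrite(f"pics/{cam}1c.png",cv2.resize(im[y:y+120,x:x+160],None,fx=5,fy=5,interpolation=cv2.INTER_CUBIC))
print(sense()["clock"])
E
```

```text
fixture [(0.66, [0.6128, 0.0776, -0.0028], [301.0, 239.0])]
switch_tip [(0.41, [0.5526, 0.181, 0.0822], [344.0, 242.0])]
gate_hinge [(0.78, [0.7028, 0.0474, 0.0684], [263.0, 224.0])]
knob_grip [(0.4, [0.5209, 0.0569, 0.056], [331.0, 208.0])]
board_center [(0.69, [0.6138, 0.0714, 0.0352], [300.0, 228.0])]
gate_arm [(0.73, [0.6995, 0.0476, 0.0661], [265.0, 224.0])]
module [(0.74, [0.618, -0.196, -0.0013], [261.0, 172.0])]
syringe [(0.61, [0.6695, -0.2873, -0.0017], [235.0, 157.0])]
relay [(0.67, [0.5587, 0.3619, -0.0015], [377.0, 326.0])]
spanner [(0.7, [0.6942, 0.3958, -0.0041], [329.0, 364.0])]
fixture [(0.74, [0.6104, 0.0765, -0.0035], [273.0, 229.0]), (0.58, [0.6198, 0.0727, 0.0295], [275.0, 223.0])]
switch_tip []
gate_hinge [(0.78, [0.7019, 0.0454, 0.0692], [288.0, 188.0])]
knob_grip [(0.46, [0.52, 0.0524, 0.0564], [279.0, 262.0])]
board_center [(0.66, [0.6182, 0.0722, 0.0338], [275.0, 223.0])]
gate_arm []
module [(0.95, [0.6219, -0.1975, -0.0001], [379.0, 233.0]), (0.46, [0.7037, 0.0441, 0.0723], [289.0, 187.0])]
syringe [(0.45, [0.6709, -0.2893, 0.0004], [415.0, 218.0])]
relay [(0.53, [0.5571, 0.3607, -0.0007], [162.0, 239.0])]
spanner [(0.59, [0.7036, 0.3951, 0.0016], [158.0, 184.0]), (0.4, [0.7032, 0.0445, 0.0706], [289.0, 187.0])]
2.2
```

View pics/scene1c.png

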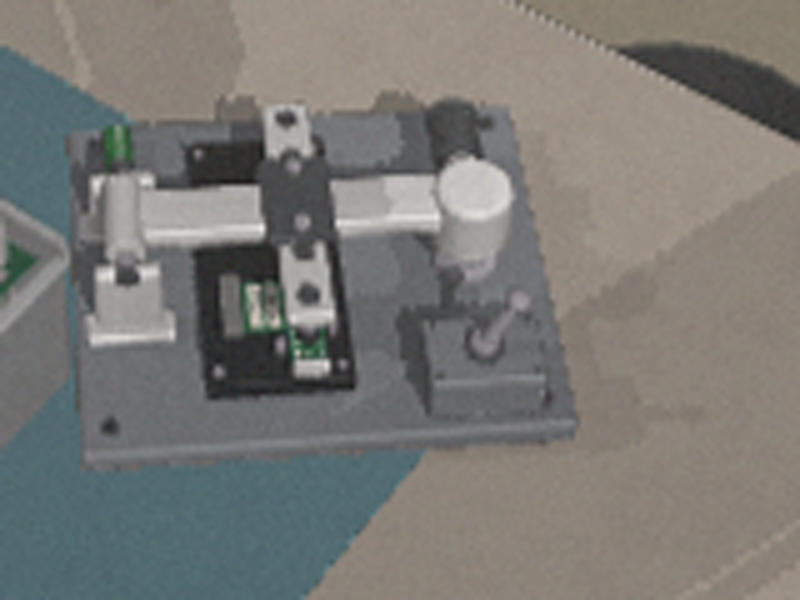

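View pics/top1c.png

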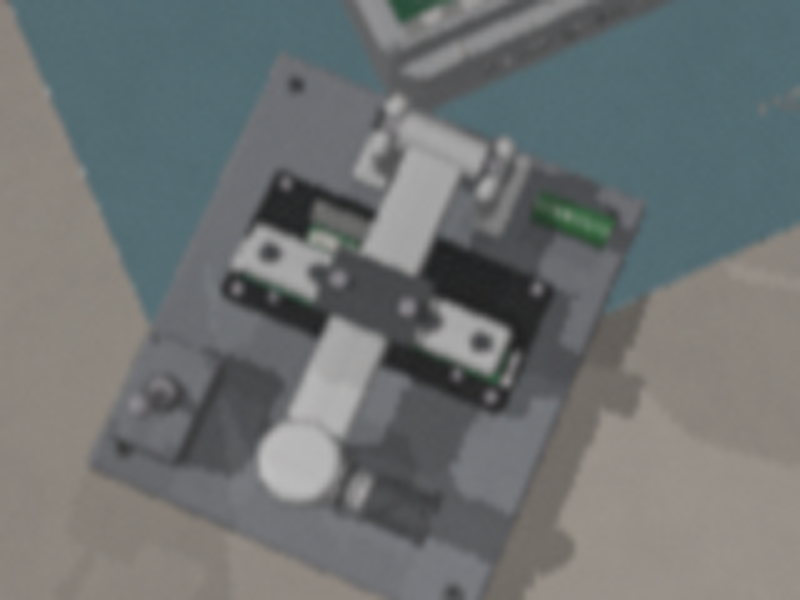

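```bash
cat > fit.py <<'E'
from h import *
from scipy.optimize import least_squares
M={"fixture":(0,0),"switch_tip":(-.083,.078),"gate_hinge":(.097,0),"knob_grip":(-.075,-.05)}
def fit(obs):
    def r(p):
        c,s=np.cos(p[2]),np.sin(p[2])
        return np.concatenate([np.array([p[0]+c*M[n][0]-s*M[n][1],p[1]+s*M[n][0]+c*M[n][1]])-q[:2] for n,q in obs])
    f=least_squares(r,[.61,.07,-.33],loss="soft_l1",f_scale=.004); print(np.round(f.x[:2],4),np.degrees(f.x[2]).round(2)); print(np.round(f.fun.reshape(-1,2)*1e3,1).tolist()); return f.x
E
python3 - <<'E'
from fit import *
obs=[]
for k in range(3):
  for cam in ["scene","top"]:
    get_image(cam)
    for n in M:
        for d in pinpoint(n,cam)[:1]:
            w=W(cam,d["at"])
            if n!="board_center": obs.append((n,w)); 
print([(n,np.round(w*1e3)) for n,w in obs])
fit(obs); print(sense()["clock"])
E
```

```text
[('fixture', array([612.,  78.,  -0.])), ('switch_tip', array([701.,  46.,  69.])), ('gate_hinge', array([699.,  43.,  68.])), ('knob_grip', array([520.,  54.,  53.])), ('fixture', array([608.,  76.,  -0.])), ('switch_tip', array([554., 178.,  87.])), ('gate_hinge', array([700.,  43.,  72.])), ('knob_grip', array([520.,  55.,  54.])), ('fixture', array([612.,  76.,  -3.])), ('gate_hinge', array([698.,  44.,  67.])), ('knob_grip', array([523.,  56.,  54.])), ('fixture', array([608.,  79.,  -1.])), ('switch_tip', array([554., 177.,  86.])), ('gate_hinge', array([702.,  45.,  70.])), ('knob_grip', array([521.,  55.,  56.])), ('fixture', array([613.,  75.,  -1.])), ('switch_tip', array([555., 180.,  83.])), ('gate_hinge', array([699.,  44.,  69.])), ('knob_grip', array([521.,  56.,  59.])), ('fixture', array([611.,  77.,  -0.])), ('switch_tip', array([556., 181.,  88.])), ('gate_hinge', array([702.,  42.,  70.])), ('knob_grip', array([520.,  54.,  54.]))]
[0.609  0.0764] -19.7
[[-3.5, -1.1], [-143.5, 132.3], [1.1, 1.0], [2.0, 1.0], [0.9, 0.2], [3.0, -0.4], [0.0, 1.0], [1.1, -0.0], [-3.0, 0.4], [1.9, 0.1], [-1.6, -1.2], [0.7, -2.3], [2.7, 1.3], [-1.3, -0.8], [0.8, -0.1], [-4.0, 0.9], [1.8, -2.0], [0.8, -0.8], [0.7, -1.2], [-1.9, -0.8], [1.1, -2.9], [-1.9, 2.1], [1.2, 1.0]]
3.7
```

```bash
python3 -m handwheel '[{"fingers":0.0,"dp":[0.47,1,0],"angular":[0,0,0.57]},{"fingers":0.0,"dp":[0.47,1,0],"angular":[0,0,0.57]},{"fingers":0.0,"dp":[0.47,1,0],"angular":[0,0,0.57]},{"fingers":0.0,"dp":[0.47,1,0],"angular":[0,0,0.57]},{"fingers":0.0,"dp":[0.47,1,0],"angular":[0,0,0.57]},{"fingers":0.0,"dp":[0.47,1,0],"angular":[0,0,0.57]},{"fingers":0.0,"dp":[0.47,1,0],"angular":[0,0,0.57]},{"fingers":0.0,"dp":[0.47,1,0],"angular":[0,0,0.57]},{"fingers":0.0,"dp":[0.47,1,0],"angular":[0,0,0.57]},{"fingers":0.0,"dp":[0.47,1,0],"angular":[0,0,0.57]},{"fingers":0.0,"dp":[0.47,1,0],"angular":[0,0,0.57]},{"fingers":0.0,"dp":[0.47,1,0],"angular":[0,0,0.57]},{"fingers":0.0,"dp":[0.47,1,0],"angular":[0,0,0.57]},{"fingers":0.0,"dp":[0.47,1,0],"angular":[0,0,0.57]},{"fingers":0.0,"dp":[0.47,1,0],"angular":[0,0,0.57]},{"fingers":0.0,"dp":[0.47,1,0],"angular":[0,0,0.57]},{"fingers":0.0,"dp":[0.47,1,0],"angular":[0,0,0.57]},{"fingers":0.0,"dp":[0.47,1,0],"angular":[0,0,0.57]},{"fingers":0.0,"dp":[0.47,1,0],"angular":[0,0,0.57]},{"fingers":0.0,"dp":[0.47,1,0],"angular":[0,0,0.57]}]' 60; python3 -c "
from h import *
print({k:np.round(v,3).tolist() for k,v in sense().items()})"
```

```text
clock: 5.7
ee_pos: [0.4236, -0.0075, 0.2105]
tool_rot: [180.0, -0.0, 70.2]
contact_force: [0.3, -0.8, 0.1]
width: -0.0001
{'clock': 5.7, 'joint_pos': [-1.21, 1.738, 116.811, -0.006, 61.414, 18.612], 'qd': [41.887, 12.634, -13.117, -0.118, 0.23, 13.598], 'effort': [-5.094, -37.117, -30.553, 0.124, 0.16, -0.342], 'ee_pos': [0.424, -0.007, 0.211], 'tool_rot': [179.963, -0.007, 70.181], 'contact_force': [0.302, -0.781, 0.072], 'torque': [-0.065, -0.042, -0.036], 'width': -0.0}
```

```bash
python3 -m handwheel '[{"fingers":0.0,"dp":[0.46,0.94,0],"angular":[0,0,0]},{"fingers":0.0,"dp":[0.46,0.94,0],"angular":[0,0,0]},{"fingers":0.0,"dp":[0.46,0.94,0],"angular":[0,0,0]},{"fingers":0.0,"dp":[0.46,0.94,0],"angular":[0,0,0]},{"fingers":0.0,"dp":[0.46,0.94,0],"angular":[0,0,0]},{"fingers":0.0,"dp":[0.46,0.94,0],"angular":[0,0,0]},{"fingers":0.0,"dp":[0.46,0.94,0],"angular":[0,0,0]},{"fingers":0.0,"dp":[0,0,0],"angular":[0,0,0]},{"fingers":0.0,"dp":[0,0,0],"angular":[0,0,0]}]'; python3 - <<'E'
from fit import *
save("wrist","w1"); c=get_calibration("wrist"); print(c["eye"],c["rotation"])
for n in M: print(n,[(round(d["conf"],2),np.round(W("wrist",d["at"]),4).tolist(),np.round(px("wrist",W("wrist",d["at"])))) for d in pinpoint(n,"wrist")[:2]])
print(sense()["clock"],sense()["ee_pos"])
E
```

```text
clock: 6.6
ee_pos: [0.5195, 0.1888, 0.21]
tool_rot: [-180.0, 0.0, 70.1]
contact_force: [0.4, -0.5, -0.6]
width: 0.0001
[0.54623449 0.26118282 0.37518716] [ 1.62379817e+02  1.05880702e-01 -1.99652116e+01]
fixture [(0.6, [0.605, 0.0758, -0.0049], array([365., 235.]))]
switch_tip [(0.71, [0.5555, 0.1767, 0.0878], array([314., 195.]))]
gate_hinge [(0.57, [0.7008, 0.0433, 0.071], array([478., 259.]))]
knob_grip [(0.71, [0.5211, 0.0558, 0.0561], array([314., 292.]))]
6.85 [0.5194627  0.18773166 0.21041439]
```

View pics/w1.png

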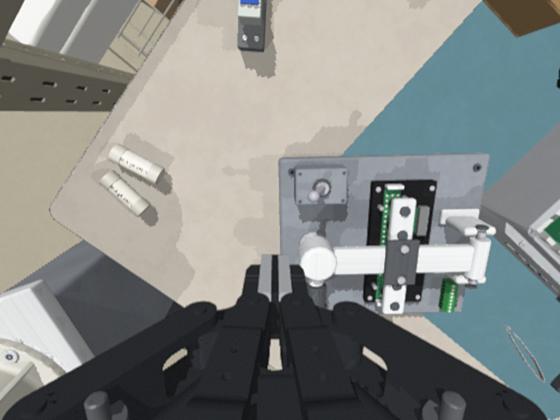

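```bash
python3 -m handwheel '[{"fingers":0.0,"dp":[0.03,0.08,-0.8],"angular":[0,0,0]},{"fingers":0.0,"dp":[0,0,-0.9],"angular":[0,0,0]},{"fingers":0.0,"dp":[0,0,-0.9],"angular":[0,0,0]},{"fingers":0.0,"dp":[0,0,-0.9],"angular":[0,0,0]},{"fingers":0.0,"dp":[0,0,-0.8],"angular":[0,0,0]},{"fingers":0.0,"dp":[0,0,-0.2],"angular":[0,0,0]},{"fingers":0.0,"dp":[0,0,0],"angular":[0,0,0]}]'; python3 - <<'E'
from fit import *
save("wrist","w2");print(sense()["clock"],sense()["ee_pos"],sense()["contact_force"])
E
```

```text
clock: 7.55
ee_pos: [0.5201, 0.1904, 0.0749]
tool_rot: [-179.9, 0.1, 70.0]
contact_force: [-0.3, 0.3, 0.6]
width: -0.0001
7.6 [0.52090637 0.19073343 0.07583971] [ 0.63202815  0.0874151  -0.38036583]
```

View pics/w2.png

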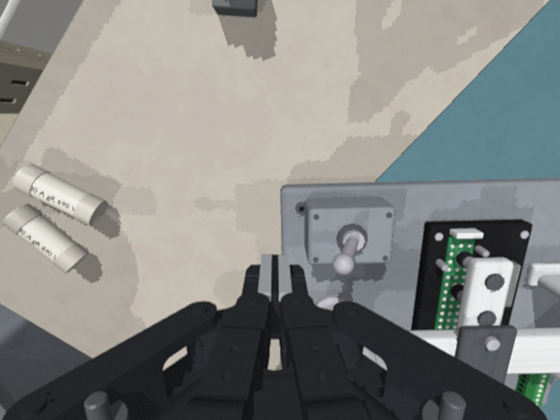

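```bash
python3 -m handwheel '[{"fingers":0.0,"dp":[0.28,-0.1,0],"angular":[0,0,0]},{"fingers":0.0,"dp":[0.28,-0.1,0],"angular":[0,0,0]},{"fingers":0.0,"dp":[0.19,-0.068,0],"angular":[0,0,0]},{"fingers":0.0,"dp":[0.19,-0.068,0],"angular":[0,0,0]},{"fingers":0.0,"dp":[0.19,-0.068,0],"angular":[0,0,0]},{"fingers":0.0,"dp":[0.19,-0.068,0],"angular":[0,0,0]},{"fingers":0.0,"dp":[0.19,-0.068,0],"angular":[0,0,0]},{"fingers":0.0,"dp":[0,0,0],"angular":[0,0,0]}]'; python3 - <<'E'
from fit import *
save("wrist","w3");print(sense()["clock"],sense()["ee_pos"],sense()["contact_force"])
E
```

```text
clock: 8.4
ee_pos: [0.5668, 0.1745, 0.0753]
tool_rot: [180.0, -0.0, 70.0]
contact_force: [-0.4, -0.2, 0.1]
width: 0.0002
8.45 [0.56621098 0.17460923 0.07517777] [ 0.24027197 -0.12890058 -0.06021289]
```

View pics/w3.png

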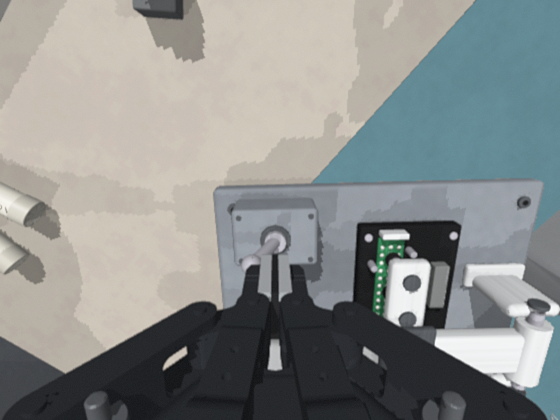

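```bash
cat >> h.py <<'E'
def ray(cam,u,v,z):
    c=get_calibration(cam); f=210/np.tan(np.radians(c["vertical_fov"]/2)); d=rm(c["rotation"])@np.array([(u-c["cx"])/f,(v-c["cy"])/f,1]); e=np.array(c["eye"]); return e+d*(z-e[2])/d[2]
E
python3 - <<'E'
from fit import *
t=sense()["ee_pos"]
print(get_calibration("wrist"))
print("tcp px",px("wrist",t),px("wrist",np.array(t)+[.0037,.0104,0]),px("wrist",np.array(t)-[.0037,.0104,0]))
print(ray("wrist",250,262,.087),px("wrist",[.5555,.1767,.087]))
for c in ["wrist","top","scene"]:
  save(c,c+"3b"); print([(round(d["conf"],2),np.round(W(c,d["at"]),4).tolist()) for d in pinpoint("switch_tip",c)])
im=cv2.imread("pics/scene3b.png");x,y=240,180
cv2.imwrite(f"pics/s3c.png",cv2.resize(im[y:y+120,x:x+160],None,fx=5,fy=5,interpolation=cv2.INTER_CUBIC))
im=cv2.imread("pics/wrist3b.png");x,y=200,190
cv2.imwrite(f"pics/w3c.png",cv2.resize(im[y:y+100,x:x+140],None,fx=5,fy=5,interpolation=cv2.INTER_CUBIC))
E
```

```text
{'vertical_fov': 68.13696269743673, 'cx': 274.4935170034599, 'cy': 210.7851179555517, 'eye': array([0.59315762, 0.24750512, 0.24040889]), 'rotation': array([ 1.62423785e+02,  7.75116884e-02, -2.00131754e+01])}
tcp px (np.float64(274.23906810286894), np.float64(252.29449669214947)) (np.float64(274.0897610356487), np.float64(234.67917429856703)) (np.float64(274.3829751401385), np.float64(269.27272085396567))
[0.55369088 0.17889144 0.087     ] (np.float64(254.5308422247408), np.float64(264.3759324575415))
[(0.91, [0.5573, 0.179, 0.0881])]
[]
[(0.51, [0.5559, 0.184, 0.086])]
```

View pics/s3c.png

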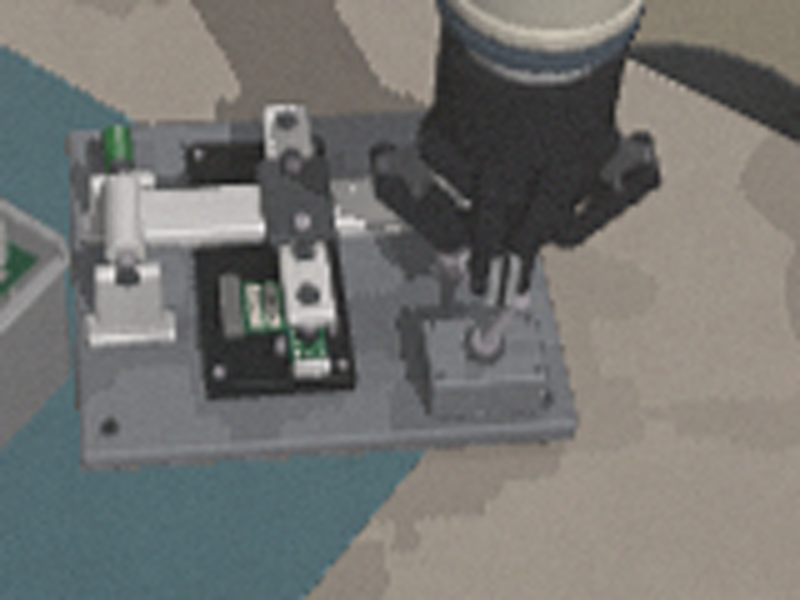

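View pics/w3c.png

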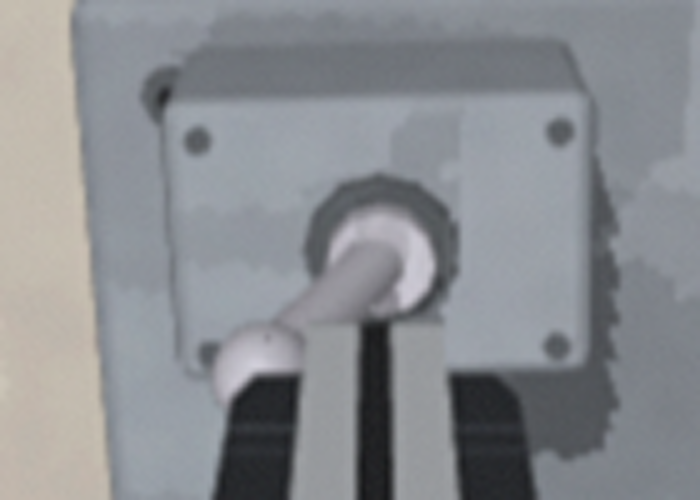

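```bash
python3 - <<'E'
from fit import *
t=np.array(sense()["ee_pos"]); print(t)
Y=np.array([.3371,.9415,0])
for dz in (0,.01,.02,.03):
  for dy in (-.011,0,.011):
    q=t+Y*dy+[0,0,dz]; print(dz,dy,np.round(px("scene",q),1),np.round(px("wrist",q),1))
print(px("scene",[.557,.1779,.087]),px("scene",[.609,.0764,0.022]))
im=cv2.imread("pics/scene3b.png");x,y=310,205
cv2.imwrite(f"pics/s3d.png",cv2.resize(im[y:y+60,x:x+80],None,fx=10,fy=10,interpolation=cv2.INTER_NEAREST))
E
```

```text
[0.56569951 0.17484571 0.07527964]
0 -0.011 [336.9 239.4] [274.3 269.2]
0 0 [337.6 243.2] [274.2 252.3]
0 0.011 [338.2 247. ] [274.1 234.7]
0.01 -0.011 [337.3 236.8] [274.3 277.8]
0.01 0 [338.  240.6] [274.2 260.1]
0.01 0.011 [338.6 244.4] [274.1 241.7]
0.02 -0.011 [337.7 234.2] [274.2 287.3]
0.02 0 [338.3 237.9] [274.1 268.8]
0.02 0.011 [339.  241.8] [274.  249.4]
0.03 -0.011 [338.1 231.5] [274.2 298. ]
0.03 0 [338.7 235.3] [274.1 278.5]
0.03 0.011 [339.4 239.1] [274.  258.2]
(np.float64(341.9783969733552), np.float64(239.9162863034285)) (np.float64(302.50014914191905), np.float64(232.5397340770258))
```

View pics/s3d.png

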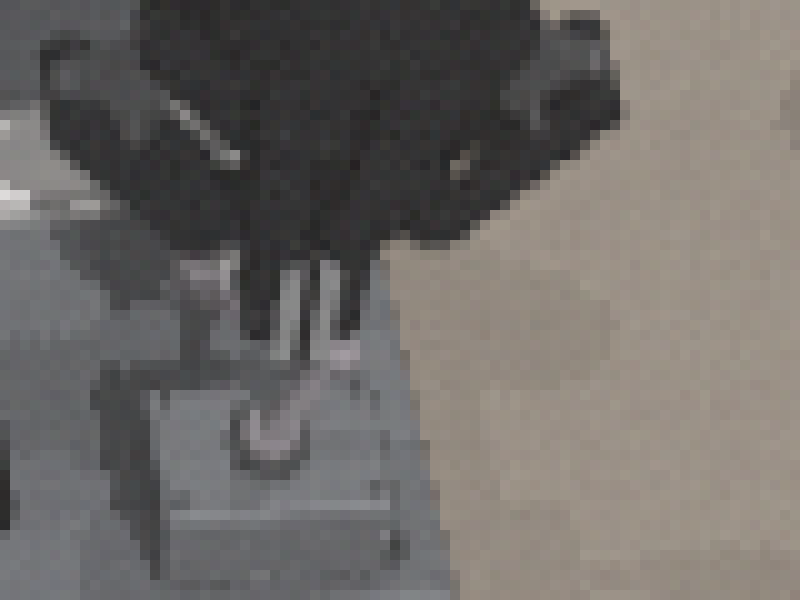

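```bash
python3 -m handwheel '[{"fingers":0.0,"dp":[-0.65,0.235,0],"angular":[0,0,0]},{"fingers":0.0,"dp":[-0.65,0.235,0],"angular":[0,0,0]},{"fingers":0.0,"dp":[0,0,-0.3],"angular":[0,0,0]},{"fingers":0.0,"dp":[0,0,-0.27],"angular":[0,0,0]},{"fingers":0.0,"dp":[0,0,0],"angular":[0,0,0]}]'; python3 - <<'E'
from fit import *
t=np.array(sense()["ee_pos"]); print(t,sense()["clock"])
Y=np.array([.3371,.9415,0])
for dz in (0,.01,.02,.03):
  for dy in (0,.011):
    q=t+Y*dy+[0,0,dz]; print(dz,dy,np.round(px("scene",q),1),np.round(px("wrist",q),1))
save("wrist","w4");im=save("scene","s4")[:,:,::-1];x,y=310,205
cv2.imwrite(f"pics/s4d.png",cv2.resize(im[y:y+60,x:x+80],None,fx=10,fy=10,interpolation=cv2.INTER_NEAREST))
E
```

```text
clock: 9.25
ee_pos: [0.5269, 0.1885, 0.0569]
tool_rot: [-179.9, 0.1, 70.1]
contact_force: [-0.1, -0.4, 0.3]
width: 0.0001
[0.52690933 0.18850895 0.05691047] 9.25
0 0 [354.1 246.9] [274.2 252.3]
0 0.011 [354.9 250.7] [274.1 234.8]
0.01 0 [354.6 244.4] [274.2 260.1]
0.01 0.011 [355.4 248.2] [274.1 241.7]
0.02 0 [355.1 241.8] [274.1 268.8]
0.02 0.011 [355.9 245.6] [274.  249.5]
0.03 0 [355.6 239.2] [274.  278.6]
0.03 0.011 [356.4 243. ] [273.9 258.3]
```

View pics/s4d.png

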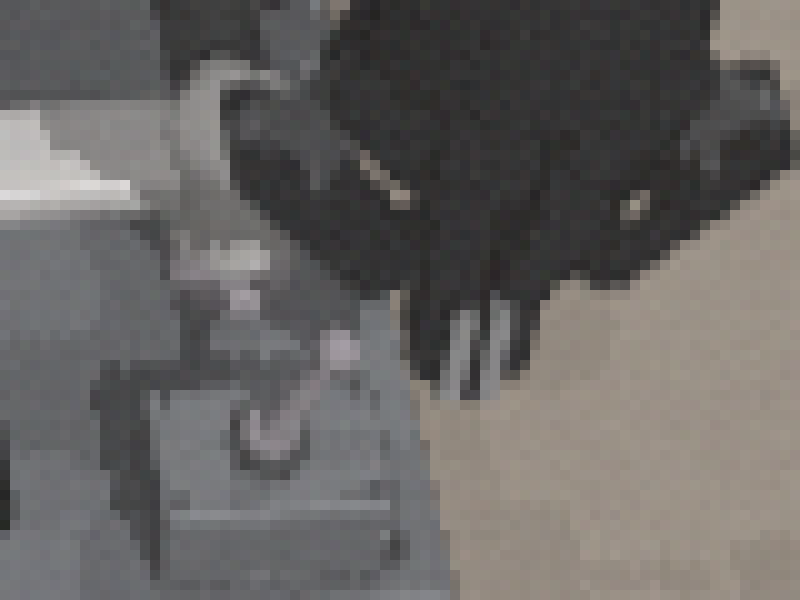

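View pics/w4.png

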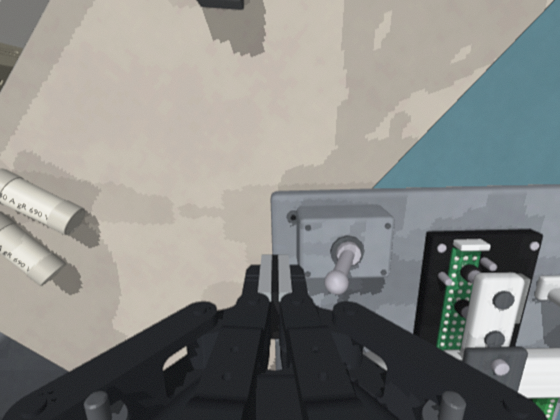

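```bash
python3 -m handwheel '[{"fingers":0.0,"dp":[0.235,-0.084,0],"angular":[0,0,0]},{"fingers":0.0,"dp":[0.235,-0.084,0],"angular":[0,0,0]},{"fingers":0.0,"dp":[0.157,-0.056,0],"angular":[0,0,0]},{"fingers":0.0,"dp":[0.157,-0.056,0],"angular":[0,0,0]},{"fingers":0.0,"dp":[0.157,-0.056,0],"angular":[0,0,0]},{"fingers":0.0,"dp":[0,0,0],"angular":[0,0,0]}]'; python3 - <<'E'
from fit import *
t=np.array(sense()["ee_pos"]); print(t,sense()["clock"],sense()["contact_force"])
save("wrist","w5")
E
```

```text
clock: 9.95
ee_pos: [0.5563, 0.1785, 0.0583]
tool_rot: [179.9, -0.0, 70.0]
contact_force: [-0.2, 0.8, 0.5]
width: -0.0
[0.55626007 0.17850159 0.05827906] 9.95 [-0.18063209  0.77122903  0.47713381]
```

View pics/w5.png

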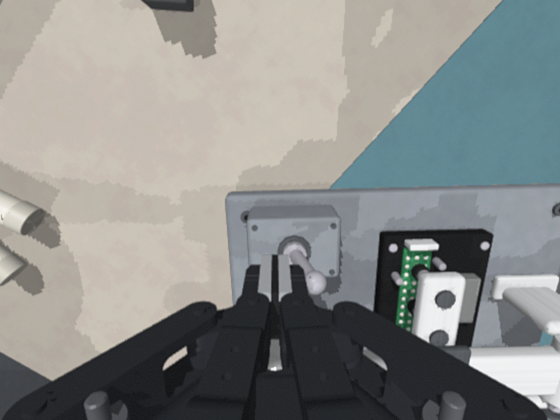

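```bash
python3 - <<'E'
from fit import *
p=ray("wrist",316,283,.089)-[.609,.0764,0]; print(p[0]*.9415-p[1]*.3371,p[0]*.3371+p[1]*.9415)
E
python3 -m handwheel '[{"fingers":0.0,"dp":[0.095,-0.034,0],"angular":[0,0,0]},{"fingers":0.0,"dp":[0.095,-0.034,0],"angular":[0,0,0]},{"fingers":0.0,"dp":[0,0,0],"angular":[0,0,0]}]'; python3 - <<'E'
from fit import *
t=np.array(sense()["ee_pos"]); print(t,sense()["clock"],sense()["contact_force"])
save("wrist","w6")
E
```

```text
-0.06401842348382053 0.07613509509496721
clock: 10.3
ee_pos: [0.561, 0.1766, 0.058]
tool_rot: [-180.0, 0.0, 70.0]
contact_force: [-0.3, -0.5, -0.3]
width: 0.0002
[0.56100804 0.17658331 0.05803864] 10.3 [-0.34164518 -0.54407973 -0.31852987]
```

View pics/w6.png

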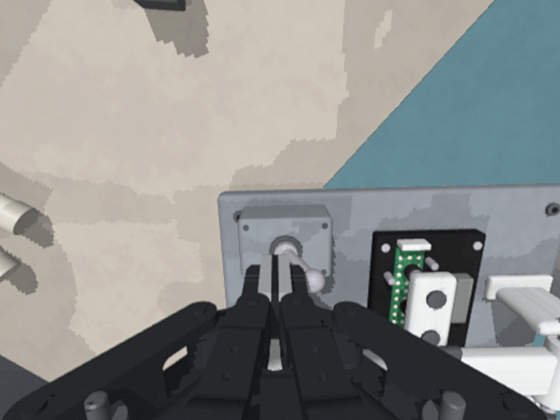

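```bash
python3 -m handwheel '[{"fingers":0.0,"dp":[0.063,-0.022,0],"angular":[0,0,0]},{"fingers":0.0,"dp":[0.063,-0.022,0],"angular":[0,0,0]},{"fingers":0.0,"dp":[0,0,0],"angular":[0,0,0]}]'; python3 - <<'E'
from fit import *
t=np.array(sense()["ee_pos"]); print(t,sense()["clock"],sense()["contact_force"])
get_image("wrist")
for d in pinpoint("switch_tip","wrist"):
  p=W("wrist",d["at"])-[.609,.0764,0]; print(d["conf"],p[0]*.9415-p[1]*.3371,p[0]*.3371+p[1]*.9415,p[2],px("wrist",W("wrist",d["at"])))
E
```

```text
clock: 10.65
ee_pos: [0.5627, 0.1758, 0.0578]
tool_rot: [-179.8, 0.1, 70.0]
contact_force: [-8.1, 4.7, 3.7]
width: -0.0003
[0.56270759 0.1757696  0.05777846] 10.65 [-8.10725811  4.65996773  3.74289299]
0.75 -0.06010234748966838 0.08042578334088321 0.08953237349893323 (np.float64(309.0896488650088), np.float64(275.8341323539132))
```

```bash
python3 -m handwheel '[{"fingers":0.0,"dp":[-0.7,0.25,0],"angular":[0,0,0]},{"fingers":0.0,"dp":[0,0,0.8],"angular":[0,0,0]},{"fingers":0.0,"dp":[0,0,0.9],"angular":[0,0,0]},{"fingers":0.0,"dp":[0,0,0.9],"angular":[0,0,0]},{"fingers":1,"dp":[-0.15,-0.85,0.5],"angular":[0,0,0]},{"fingers":1,"dp":[-0.15,-0.85,0],"angular":[0,0,0]},{"fingers":1,"dp":[-0.15,-0.85,0],"angular":[0,0,0]},{"fingers":1,"dp":[-0.15,-0.85,0],"angular":[0,0,0]},{"fingers":1,"dp":[-0.15,-0.85,0],"angular":[0,0,0]},{"fingers":1,"dp":[0,0,0],"angular":[0,0,0]}]'; python3 - <<'E'
from fit import *
t=np.array(sense()["ee_pos"]); print(t,sense()["clock"],sense()["contact_force"],sense()["width"])
save("wrist","w7");
for n in ["switch_tip","knob_grip","gate_hinge"]:
  for d in pinpoint(n,"wrist")[:1]:
    print(n,d["conf"],W("wrist",d["at"]),px("wrist",W("wrist",d["at"])))
im=save("scene","s7")[:,:,::-1];x,y=280,155
cv2.imwrite(f"pics/s7d.png",cv2.resize(im[y:y+100,x:x+130],None,fx=6,fy=6,interpolation=cv2.INTER_NEAREST))
E
```

```text
clock: 11.75
ee_pos: [0.5209, 0.0531, 0.1514]
tool_rot: [180.0, 0.0, 69.9]
contact_force: [-0.3, 0.9, 0.8]
width: 0.0848
[0.52093474 0.05308134 0.15144795] 11.75 [-0.26410351  0.8863753   0.75518493] 0.08480945492306566
switch_tip 0.88 [0.57662493 0.17346989 0.08953563] (np.float64(291.341940358811), np.float64(27.771051416692472))
knob_grip 0.59 [0.52135876 0.05588137 0.05535567] (np.float64(273.9239342138615), np.float64(205.31712317540803))
gate_hinge 0.65 [0.70212757 0.04605053 0.07124812] (np.float64(496.8196752978986), np.float64(146.7490122119829))
```

View pics/w7.png

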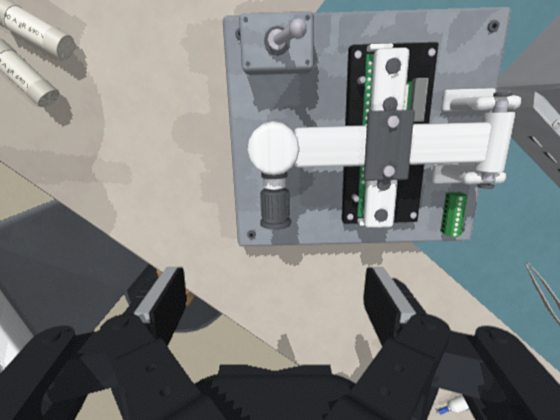

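View pics/s7d.png

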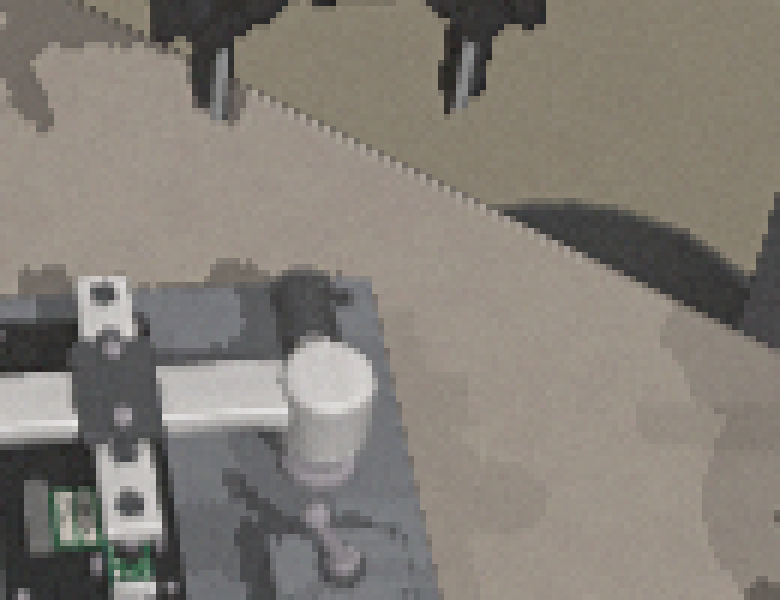

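```bash
python3 - <<'E'
from fit import *
im=cv2.imread("pics/w7.png")
cv2.imwrite("pics/w7c.png",cv2.resize(im[0:80,220:340],None,fx=6,fy=6,interpolation=cv2.INTER_CUBIC))
for uv,z in (((298,26),.087),((278,40),.056)):
  p=ray("wrist",*uv,z)-[.609,.0764,0]; print(p[0]*.9415-p[1]*.3371,p[0]*.3371+p[1]*.9415)
print(px("wrist",np.array(sense()["ee_pos"])))
R=rm(sense()["tool_rot"]); e=np.array(sense()["ee_pos"])
c=get_calibration("wrist"); print("cam in tool",R.T@(c["eye"]-e), R.T@rm(c["rotation"]))
for b in (0,.01,.02,.03,.04,.05):
  print(b,[np.round(px("wrist",e+R@np.array([sx*.011,s*.0425,-b]))) for s in (-1,1) for sx in (-1,1)])
E
```

```text
-0.05946458261486271 0.08290526872219205
-0.0722086700992169 0.08097373147877109
(np.float64(274.2476750371286), np.float64(252.28083131868942))
cam in tool [ 0.07770063  0.00041698 -0.16522755] [[-7.89684483e-04 -9.53323245e-01 -3.01950603e-01]
 [ 9.99998862e-01 -3.64762029e-04 -1.46364160e-03]
 [ 1.28518345e-03 -3.01951415e-01  9.53322449e-01]]
0 [array([203., 269.]), array([200., 235.]), array([346., 269.]), array([349., 235.])]
0.01 [array([199., 278.]), array([196., 242.]), array([350., 278.]), array([353., 242.])]
0.02 [array([194., 287.]), array([191., 249.]), array([354., 287.]), array([357., 249.])]
0.03 [array([189., 298.]), array([186., 258.]), array([359., 298.]), array([363., 258.])]
0.04 [array([184., 310.]), array([179., 268.]), array([364., 310.]), array([369., 268.])]
0.05 [array([177., 324.]), array([172., 280.]), array([371., 324.]), array([376., 280.])]
```

View pics/w7c.png

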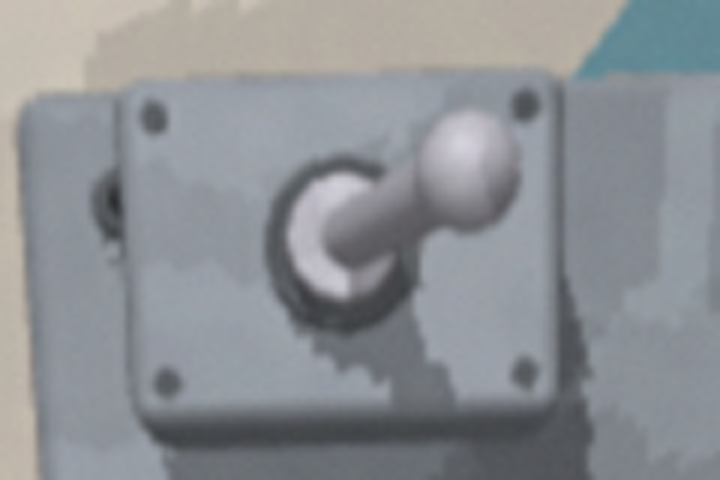

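```bash
python3 -m handwheel '[{"fingers":1,"dp":[0,0.02,-0.8],"angular":[0,0,0]},{"fingers":1,"dp":[0,0.02,-0.9],"angular":[0,0,0]},{"fingers":1,"dp":[0,0,-0.9],"angular":[0,0,0]},{"fingers":1,"dp":[0,0,-0.8],"angular":[0,0,0]},{"fingers":1,"dp":[0,0,-0.4],"angular":[0,0,0]},{"fingers":1,"dp":[0,0,-0.2],"angular":[0,0,0]},{"fingers":1,"dp":[0,0,0],"angular":[0,0,0]}]'; python3 - <<'E'
from fit import *
t=np.array(sense()["ee_pos"]); print(t,sense()["clock"],sense()["contact_force"],sense()["width"])
save("wrist","w8");
im=save("scene","s8")[:,:,::-1];x,y=280,155
cv2.imwrite(f"pics/s8d.png",cv2.resize(im[y:y+100,x:x+130],None,fx=6,fy=6,interpolation=cv2.INTER_NEAREST))
X=np.array([.9415,-.3371,0]);Y=np.array([.3371,.9415,0])
for z in (.03,.04,.05,.06,.07): print(z,[np.round(px("scene",np.array([t[0],t[1],z])+s*X*.0425+Y*.011)-np.array([x,y]),1)*6 for s in (1,-1)])
E
```

```text
clock: 12.7
ee_pos: [0.5212, 0.057, 0.0309]
tool_rot: [-180.0, 0.0, 70.1]
contact_force: [0.1, -0.2, -0.3]
width: 0.0852
[0.52117729 0.05695654 0.03094904] 12.7 [ 0.08172832 -0.24675376 -0.34630639] 0.08522221873669675
0.03 [array([205.8, 382.8]), array([402. , 373.8])]
0.04 [array([207. , 367.8]), array([404.4, 358.8])]
0.05 [array([208.2, 352.8]), array([406.8, 343.8])]
0.06 [array([209.4, 337.2]), array([409.8, 328.2])]
0.07 [array([210.6, 321.6]), array([412.2, 312.6])]
```

View pics/w8.png

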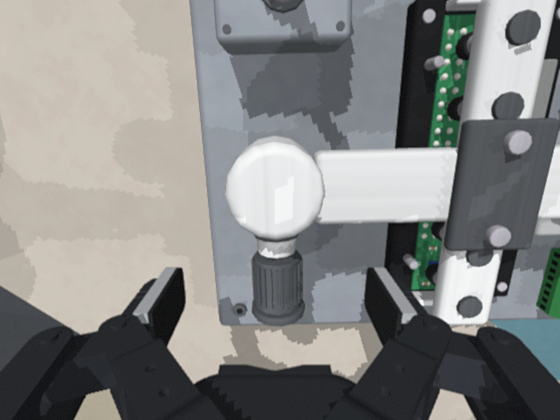

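View pics/s8d.png

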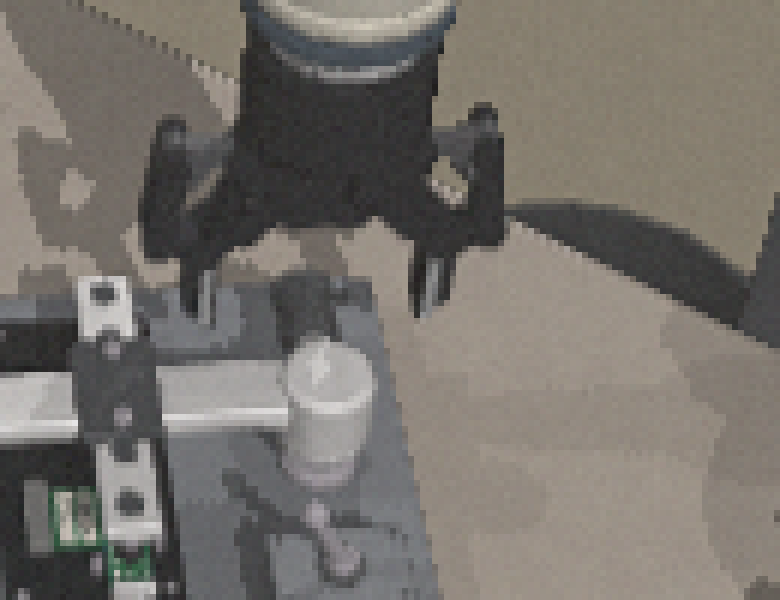

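```bash
python3 -m handwheel '[{"fingers":1,"dp":[0,-0.1,-0.3],"angular":[0,0,0]},{"fingers":1,"dp":[0,0,-0.32],"angular":[0,0,0]},{"fingers":1,"dp":[0,0,0],"angular":[0,0,0]},{"fingers":0.5,"dp":[0,0,0],"angular":[0,0,0]},{"fingers":0.2,"dp":[0,0,0],"angular":[0,0,0]},{"fingers":0.0,"dp":[0,0,0],"angular":[0,0,0]},{"fingers":0.0,"dp":[0,0,0],"angular":[0,0,0]},{"fingers":0.0,"dp":[0,0,0],"angular":[0,0,0]},{"fingers":0.0,"dp":[0,0,0],"angular":[0,0,0]},{"fingers":0.0,"dp":[0,0,0],"angular":[0,0,0]}]' 60; python3 - <<'E'
from fit import *
t=np.array(sense()["ee_pos"]); print(t,sense()["clock"],sense()["contact_force"],sense()["width"])
save("wrist","w9");
im=save("scene","s9")[:,:,::-1];x,y=280,155
cv2.imwrite(f"pics/s9d.png",cv2.resize(im[y:y+100,x:x+130],None,fx=6,fy=6,interpolation=cv2.INTER_NEAREST))
E
```

```text
clock: 13.8
ee_pos: [0.5214, 0.0536, 0.0129]
tool_rot: [180.0, -0.0, 70.1]
contact_force: [-0.5, -0.6, 6.5]
width: 0.0225
[0.52139966 0.05361171 0.01289237] 13.8 [-0.50592935 -0.58541934  6.52292973] 0.02252652914684175
```

View pics/w9.png

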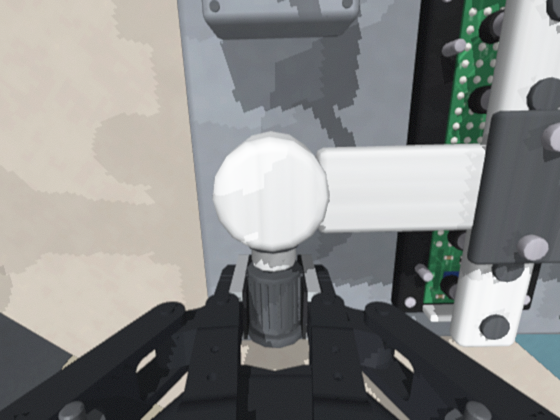

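View pics/s9d.png

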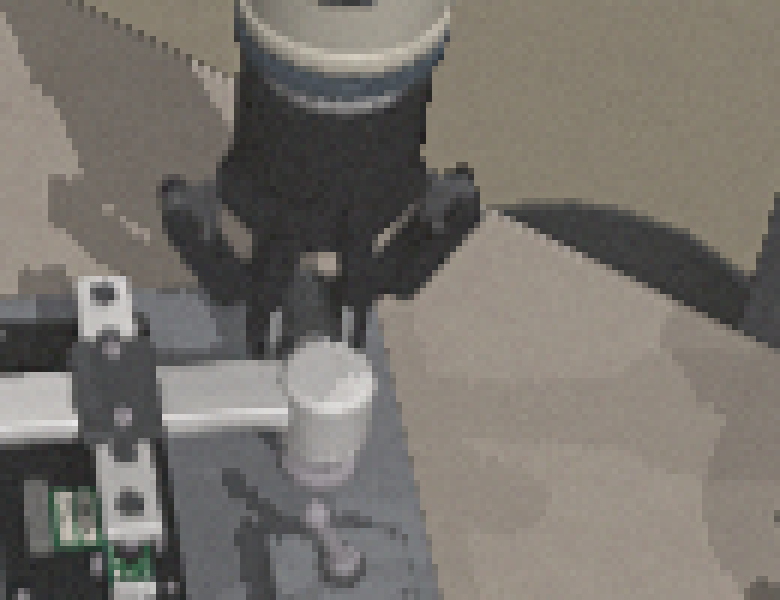

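```bash
python3 -m handwheel '[{"fingers":0.5,"dp":[0,0,0],"angular":[0,0,0]},{"fingers":0.5,"dp":[0,0,0],"angular":[0,0,0]},{"fingers":0.5,"dp":[0,0,-0.2],"angular":[0,0,0]},{"fingers":0.5,"dp":[0,0,-0.18],"angular":[0,0,0]},{"fingers":0.5,"dp":[0,0,0],"angular":[0,0,0]},{"fingers":0.0,"dp":[0,0,0],"angular":[0,0,0]},{"fingers":0.0,"dp":[0,0,0],"angular":[0,0,0]},{"fingers":0.0,"dp":[0,0,0],"angular":[0,0,0]},{"fingers":0.0,"dp":[0,0,0],"angular":[0,0,0]},{"fingers":0.0,"dp":[0,0,0],"angular":[0,0,0]}]' 60; python3 - <<'E'
from fit import *
t=np.array(sense()["ee_pos"]); print(t,sense()["clock"],sense()["contact_force"],sense()["width"])
save("wrist","w10")
E
```

```text
clock: 14.9
ee_pos: [0.5214, 0.0535, 0.0012]
tool_rot: [180.0, -0.0, 70.1]
contact_force: [1.3, -1.6, -2.9]
width: 0.0227
[0.5213614  0.0535418  0.00122255] 14.9 [ 1.28856719 -1.62414449 -2.86638844] 0.02270227001389614
```

View pics/w10.png

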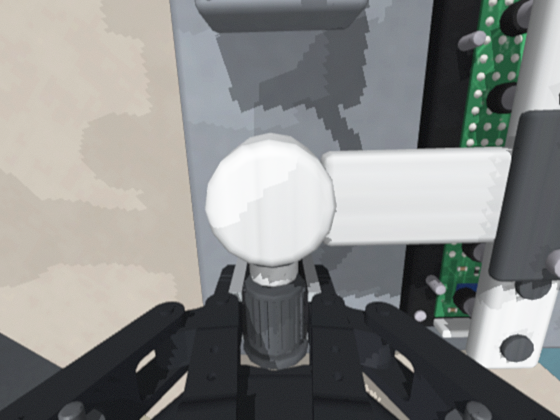

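```bash
python3 -m handwheel '[{"fingers":0,"dp":[-0.028,-0.079,0],"angular":[0,0,0]},{"fingers":0,"dp":[-0.028,-0.079,0],"angular":[0,0,0]},{"fingers":0,"dp":[-0.028,-0.079,0],"angular":[0,0,0]},{"fingers":0,"dp":[-0.028,-0.079,0],"angular":[0,0,0]},{"fingers":0,"dp":[0,0,0],"angular":[0,0,0]},{"fingers":0,"dp":[0,0,0],"angular":[0,0,0]}]' 90; python3 - <<'E'
from fit import *
t=np.array(sense()["ee_pos"]); print(t,sense()["clock"],sense()["contact_force"],sense()["width"])
save("wrist","w11")
E
```

```text
clock: 15.55
ee_pos: [0.5186, 0.045, 0.0014]
tool_rot: [179.9, -0.1, 70.0]
contact_force: [3.7, 9.4, -2.8]
width: 0.0222
[0.51859052 0.04498063 0.00143986] 15.55 [ 3.71600638  9.43538202 -2.81175468] 0.0221869224023582
```

View pics/w11.png

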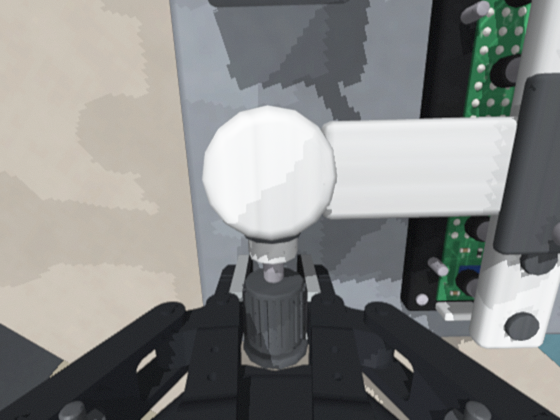

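```bash
python3 - <<'E'
import numpy as np
th=np.radians(np.r_[0,2,np.arange(5,66,4)]); 
x=-172*np.cos(th)-13*np.sin(th); z=172*np.sin(th)-13*np.cos(th)
for a,dx,dz in zip(np.degrees(th)[1:],np.diff(x),np.diff(z)): print(round(a), round(dx*.9415/30,3), round(-dx*.3371/30,3), round(dz/30,3))
print(x[-1]-x[0],z[-1]-z[0])
E
```

```text
2 -0.011 0.004 0.2
5 -0.004 0.001 0.301
9 0.018 -0.006 0.401
13 0.044 -0.016 0.399
17 0.07 -0.025 0.394
21 0.096 -0.034 0.388
25 0.121 -0.043 0.38
29 0.146 -0.052 0.37
33 0.17 -0.061 0.359
37 0.193 -0.069 0.345
41 0.215 -0.077 0.33
45 0.236 -0.085 0.313
49 0.256 -0.092 0.295
53 0.275 -0.098 0.275
57 0.292 -0.105 0.254
61 0.308 -0.11 0.232
65 0.323 -0.116 0.209
87.52765774912325 163.3909019676747
```

```bash
python3 -m handwheel '[{"fingers":0,"dp":[-0.005,0.002,0.1],"angular":[0,0,0]},{"fingers":0,"dp":[-0.005,0.002,0.1],"angular":[0,0,0]},{"fingers":0,"dp":[-0.002,0.001,0.15],"angular":[0,0,0]},{"fingers":0,"dp":[-0.002,0.001,0.15],"angular":[0,0,0]},{"fingers":0,"dp":[0.009,-0.003,0.2],"angular":[0,0,0]},{"fingers":0,"dp":[0.009,-0.003,0.2],"angular":[0,0,0]},{"fingers":0,"dp":[0,0,0],"angular":[0,0,0]}]'; python3 - <<'E'
from fit import *
t=np.array(sense()["ee_pos"]); print(t,sense()["clock"],sense()["contact_force"],sense()["width"])
save("wrist","w12")
E
```

```text
clock: 16.3
ee_pos: [0.5188, 0.0452, 0.029]
tool_rot: [179.9, -0.1, 70.0]
contact_force: [2.0, 9.2, -2.2]
width: 0.0222
[0.51878464 0.04515395 0.02901512] 16.3 [ 2.03200855  9.23272345 -2.22604704] 0.02224664108273908
```

View pics/w12.png

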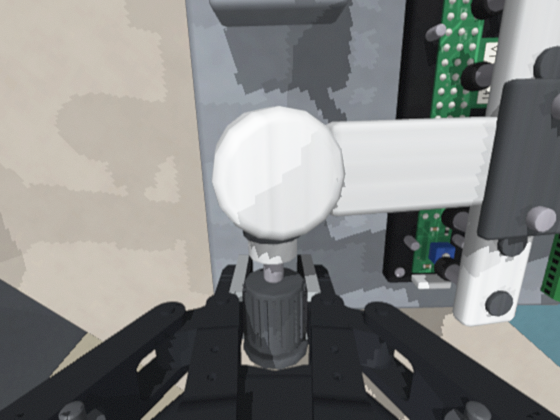

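The gate rises with the knob (about 9°); cup at (278,175), pin still out. Continuing the arc.

```bash
python3 -m handwheel '[{"fingers":0,"dp":[0.044,-0.016,0.4],"angular":[0,0,0]},{"fingers":0,"dp":[0.07,-0.025,0.394],"angular":[0,0,0]},{"fingers":0,"dp":[0.096,-0.034,0.388],"angular":[0,0,0]},{"fingers":0,"dp":[0.121,-0.043,0.38],"angular":[0,0,0]},{"fingers":0,"dp":[0.146,-0.052,0.37],"angular":[0,0,0]},{"fingers":0,"dp":[0.17,-0.061,0.36],"angular":[0,0,0]},{"fingers":0,"dp":[0,0,0],"angular":[0,0,0]}]'; python3 - <<'E'
from fit import *
t=np.array(sense()["ee_pos"]); print(t,sense()["clock"],sense()["contact_force"],sense()["width"])
save("wrist","w13");save("scene","s13")
E
```

```text
clock: 17.05
ee_pos: [0.5391, 0.0384, 0.0985]
tool_rot: [179.9, -0.2, 70.0]
contact_force: [3.3, 8.3, -3.2]
width: 0.022
[0.53906455 0.03836065 0.09854657] 17.05 [ 3.34183704  8.27991514 -3.17970516] 0.022029634459963417
```

View pics/w13.png

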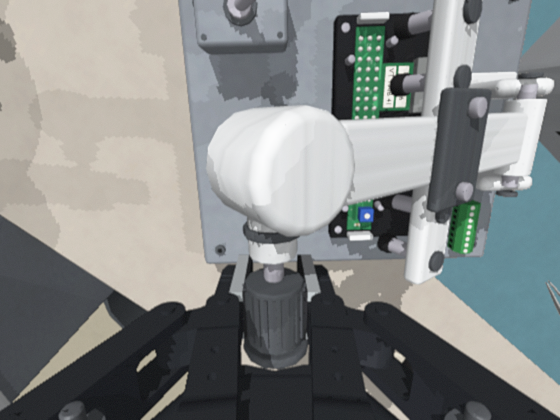

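View pics/s13.png

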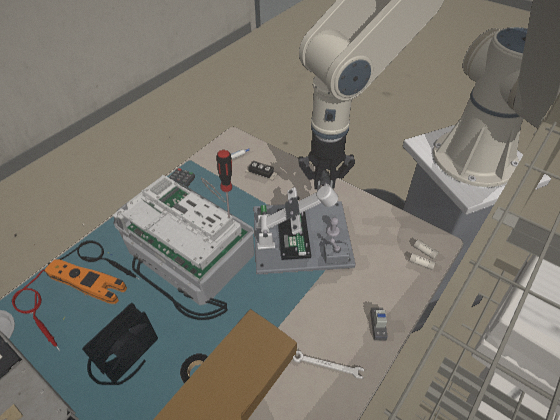

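Gate is about 33° up, with forces small. Continuing to about 63°.

```bash
python3 -m handwheel '[{"fingers":0,"dp":[0.193,-0.069,0.345],"angular":[0,0,0]},{"fingers":0,"dp":[0.215,-0.077,0.33],"angular":[0,0,0]},{"fingers":0,"dp":[0.236,-0.085,0.313],"angular":[0,0,0]},{"fingers":0,"dp":[0.256,-0.092,0.295],"angular":[0,0,0]},{"fingers":0,"dp":[0.275,-0.098,0.275],"angular":[0,0,0]},{"fingers":0,"dp":[0.292,-0.105,0.254],"angular":[0,0,0]},{"fingers":0,"dp":[0.308,-0.11,0.232],"angular":[0,0,0]},{"fingers":0,"dp":[0.16,-0.057,0.105],"angular":[0,0,0]},{"fingers":0,"dp":[0,0,0],"angular":[0,0,0]},{"fingers":0,"dp":[0,0,0],"angular":[0,0,0]},{"fingers":0,"dp":[0,0,0],"angular":[0,0,0]}]'; python3 - <<'E'
from fit import *
t=np.array(sense()["ee_pos"]); print(t,sense()["clock"],sense()["contact_force"],sense()["width"])
save("wrist","w14");
for c in ["wrist","scene"]:
  if c=="scene": save("scene","s14")
  for n in ["board_center","switch_tip","knob_grip"]: print(c,n,[(round(d["conf"],2),np.round(W(c,d["at"]),4).tolist()) for d in pinpoint(n,c)[:1]])
E
```

```text
clock: 18.25
ee_pos: [0.5956, 0.0181, 0.1613]
tool_rot: [-180.0, -0.2, 70.0]
contact_force: [4.4, 9.3, -3.5]
width: 0.0225
[0.59561883 0.0180939  0.16126412] 18.25 [ 4.44203244  9.25005705 -3.50075346] 0.02252208460864089
wrist board_center []
wrist switch_tip [(0.68, [0.5802, 0.1734, 0.0887])]
wrist knob_grip [(0.89, [0.5972, 0.0171, 0.2158])]
scene board_center [(0.94, [0.6128, 0.0685, 0.0323])]
scene switch_tip [(0.55, [0.5789, 0.1695, 0.084])]
scene knob_grip [(0.54, [0.5941, 0.0194, 0.2195])]
```

View pics/w14.png

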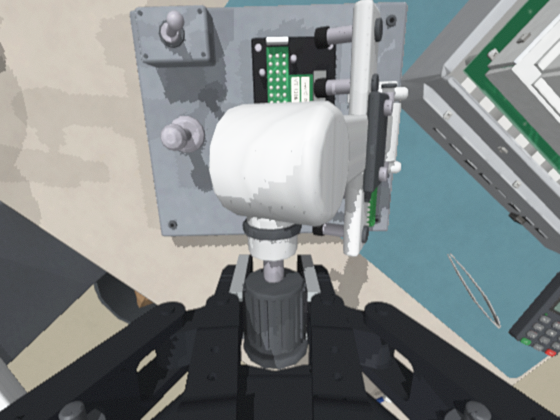

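View pics/s14.png

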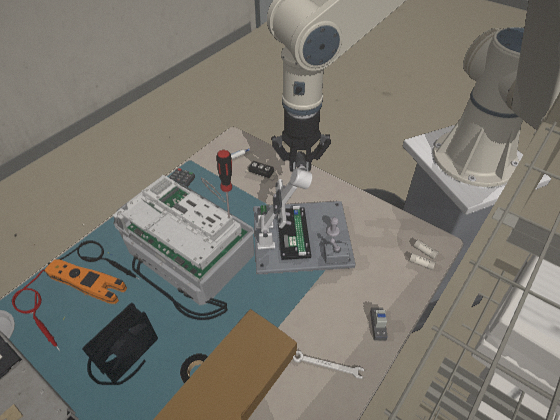

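```bash
python3 -m handwheel '[{"fingers":0,"dp":[0,0,0],"angular":[0,0,0]},{"fingers":0,"dp":[0,0,0],"angular":[0,0,0]},{"fingers":0,"dp":[0,0,0],"angular":[0,0,0]},{"fingers":0,"dp":[0,0,0],"angular":[0,0,0]}]'; python3 -c "
from h import *
for n in ['scene','top']:
  get_image(n)
  for t in ['board_center','module','relay','syringe','spanner']: print(n,t,[np.round(W(n,d['at']),3).tolist() for d in pinpoint(t,n)[:1]])
print(np.abs(sense()['qd']).max(),close_job())"
```

```text
clock: 19.05
ee_pos: [0.5956, 0.0181, 0.1613]
tool_rot: [-180.0, -0.2, 70.0]
contact_force: [4.3, 8.7, -3.8]
width: 0.0223
scene board_center [[0.613, 0.073, 0.033]]
scene module [[0.615, -0.196, -0.0]]
scene relay [[0.559, 0.362, -0.001]]
scene syringe [[0.667, -0.292, -0.001]]
scene spanner [[0.694, 0.397, -0.004]]
top board_center [[0.619, 0.072, 0.031]]
top module [[0.62, 0.07, 0.029]]
top relay [[0.557, 0.358, -0.0]]
top syringe [[0.672, -0.29, 0.004]]
top spanner [[0.701, 0.395, -0.002]]
the job is handed in; nothing more can be done
0.15486617381508633 None
```

The job is handed in at about 20 s on the clock: the fixture is off, the gate is open about 64° (1.1 rad), and the gripper is still holding it up by the knob.

- **Toggle:** The first push passed over the lever without touching it. The images put the real fingertips about 22 mm behind the reported tool point. I went lower and pushed again until it hit its stop at about 9 N. The picture puts it at about 0.78 of 0.8 rad. The networks placed the ball up to 6 mm short of that, but still on the off side.
- **Latch:** I gripped the knob once, then opened and gripped it again deeper. I pulled it about 9 mm with the gate shut and felt 10 N, which matches the spring near its stop.
- **Gate:** I swung it up along its arc. The knob ended about 217 mm above the bench, and the arm is still with a steady grip.
- **Board and loose parts:** The board, module, relay, syringe and spanner were all seen within about 5 mm of where they started, which is about the networks' own error. One low-quality "module" reading from the top camera was a false hit on the board. The scene camera shows the module in its place.

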